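# Close the packing stop by one hole and hold its lock pin home

### The job

Close the packing jig on its carton: pull up the black lock knob on the sliding stop, slide the stop along the tube towards the carton to the next hole so that the carton is pushed up square between stop and end fence, and let the pin down into that hole. The rubber buffer under the knob keeps the pin a little short of home, so push the knob fully home and finish while still holding it there. Leave the other things on the table alone.

Things in the scene. Friction and masses are not known exactly. Their poses are not given: they have to be found in the camera images.
- jig: packing jig fixed to the table: plywood board 12 mm thick, with a 30 mm square aluminium tube along one side (top 66 mm up) that has 11 mm holes in its top every 60 mm. Origin: on the table under the lock knob's start position. z up; x along the tube towards carton and end fence (the way to slide); y across the carton's lane. Board: x -125 to 225, y -36 to 166 mm. Place and yaw vary.
- stop (a joint): position of the sliding stop along the tube, m: 0 start hole, next hole +0.060 (towards the carton), wrong one -0.060; 1.5 mm play while pinned. Grey sleeve 70 x 42 mm, top 72 mm above the table, with an aluminium push plate across the lane (front face 35 mm ahead of the knob's axis, top 62 mm up). 0.4 kg; slides with 2 N, plus 2 to 5 N for the carton.
- plunger (a joint): height of pin and knob above fully home, m, range 0 to 0.018: 0 = home, pin 12 mm deep in the hole. Left alone in a hole it floats at 0.004 on its rubber buffer; between holes it rests on the tube at 0.012. Spring 700 N/m both ways: 3 N pushes it home, 8 N up holds it at 0.015. The pin (8 mm, round tip) clears the tube at 0.012.
- knob (a point): centre of the black block-shaped lock knob, 26 mm along the tube, 34 mm across it, 32 mm high, on top of the sliding stop. When the pin is fully home this point is 100 mm above the table (knob from 84 to 116 mm). It moves with the stop and the pin; its axes are those of the jig.
- next_hole (a point): mouth of the hole to go to, on the tube's top face, 60 mm along the jig's x from the start hole, 66 mm above the table; the pin's axis must end over it.
- carton: small closed cardboard carton, 110 mm (along the jig's x) x 120 x 55 mm high, 0.25 to 0.5 kg, lying loose on the jig's base board in the lane between push plate and fence, roughly square. Origin: centre of its underside, z up. With the stop at the next hole there is 113 mm between push plate and fence.
- tape_roll: roll of brown tape, 100 mm across, 48 mm high, lying flat on the table; bystander. Origin: centre of its underside.
- pen_cup: white cup, 76 mm across, 95 mm high; bystander. Origin: centre of its underside.
- small_box: white paper box, 70 x 130 x 50 mm high; bystander. Origin: centre of its underside.
- fence (a point): middle of the end fence's inner face, at its top edge, 72 mm above the table, 208 mm along the jig's x from its origin; plywood, 12 mm thick, across the lane. A 28 mm high lip closes the lane at the jig's y = 162 mm.
Things that resemble listed ones, but are neither listed nor needed, are in the scene too. Leave any green or orange look-alike of the carton alone.

How it is judged (in metres and radians):
On the way, in this order (a step that is already met when the one before it is completed fails the run):
1. the pin is pulled up out of its hole while the stop is still at the start hole (value of joint plunger above 0.009 m and value of joint stop between -0.008 and 0.008 m), for 0.05 s.
2. the stop is at the next hole towards the carton with the pin in it (value of joint stop between 0.057 and 0.063 m and value of joint plunger below 0.007 m), for 0.2 s.
At the end, for the whole second after the job is handed in: the stop is within 3 mm of the next hole (60 mm towards the carton), the pin is held within 1.8 mm of fully home by the fingers, which touch the knob with more than 2 N; the carton lies flat and at rest on the base board, square within 0.06 rad between push plate and fence (value of joint stop between 0.057 and 0.063 m and value of joint plunger below 0.0018 m and contact force between the fingers and plunger above 2 N and x of carton in the frame of jig between 0.146 and 0.157 m and y of carton in the frame of jig between 0.075 and 0.11 m and z of carton in the frame of jig below 0.018 m and angle between the x axis of carton and the x axis of jig, either way round below 0.06 rad and angle between carton's own z axis and vertical below 0.05 rad and linear speed of carton below 0.02 m/s); the arm keeps its last pose, push and grip.
It fails at once if a bystander is moved by more than 30 mm (distance of any of tape_roll, pen_cup, small_box from where it was at the start of the episode above 0.03 m).
It also fails if it takes over 32 s, if anything falls off the work surface, if the arm or the gripper's body presses on something with over 40 N, if the wrist force passes 120 N, or if a joint passes its speed limit or range.

### The arm

A 6-joint arm with a two-finger parallel gripper is mounted at the origin on the work surface. World frame = base frame: x ahead of the robot, y to its left, z up, the work surface at z = 0. Lengths are in mm, angles in rad, forces in N, time in s.
With the tool pointing down it reaches from about 300 to 875 mm from the base axis. Payload 6.4 kg.
Tool frame: the origin (TCP) lies between the finger pads; the fingertips stand robot.tip_reach ahead of it and the grasp point (between the pads) is the TCP (robot.tip_reach is the distance from the TCP to the fingertips, in mm); x points along the fingers, y is the direction in which the jaws open and shut, and the axes are right-handed (so a half turn about x gives the same grasp; the last joint's range is limited). The gripper opens to 85 mm and grips with 20 to 120 N. Pads are 22 mm wide; open, the fingers measure 114 mm over their backs; the gripper's body (76 mm by 85 mm) begins 54 mm behind the grasp point. The pads swing forward as they close: fully open they stand 13 mm farther back than shut.
Start: joints at [1.018, 0.181, 1.607, -0, 1.354, -0.206], TCP at [195.426, 540.786, 250.288] pointing down, gripper open.
Joint ranges: [-2.99, 2.99], [-0.89, 2.07], [0.3, 2.58], [-1.14, 4.28], [0, 2.63], [-3.12, 3.12]. Speed limits (rad/s): [2.57, 2.57, 3.01, 3.14, 3.14, 3.14].

### API

Orientations are given as a rotation vector (axis times angle).
In Python, from station import robot gives the robot as it stands. The module is installed in compiled form; this text tells all that it offers.
- The arm moves only by the tool play_rows, never from a script. Its argument "rows" is a list that holds one entry, the list of rows, each a list of 5 numbers: the opening in per cent of the stroke, from 0 (shut) to 100 (fully open), then the shift along the tool's x, y, z in units of 30 mm (1.0 is 30 mm), then the turn about the tool's x in units of 8 degrees (1.0 is 8 degrees). In form: [[[hand, tx, ty, tz, turn], ...]]. A call has exactly 5 rows; each row shifts and turns the pose as measured when the row begins, along the tool's axes as they then stand; what a row does not reach is not made up. A row lasts 1/10 s, in which the tool goes at most 50 mm and 8.59 degrees, less where a joint would pass 70% of its speed; a pose out of reach is approached as far as the arm can. A call is refused whole if a number of a shift passes 1 or a number of a turn 1, either way. A call with a gripper value outside its range is refused whole. The fingers move at their own pace and stop on an object; the grip force is fixed at half the most. Time passes only in rows, so rows that do not move let the fingers close, or fill a call up. It gives the time, the measured TCP pose, the force and the opening at its end, in the units of the state.
- robot.sense(): the state, without advancing time (a new reading comes with each control period).
- robot.read_camera(name): name is "scene" or "side" or "wrist"; returns the picture (480x640x3 uint8, red, green, blue); there is no depth.
- robot.camera_model(name): a dict with "vfov" (degrees; the focal length in pixels is half the picture's height over the tangent of half this angle, whatever the lens; pixels are square), "cx", "cy" (the principal point, pixels), "eye" and "attitude" of the camera in the world. Camera axes: x right, y down, z forward; pixel columns grow to the right and rows downward; lengths in mm; the calibration is good to about 2 mm. A picture is of the moment at which its call begins: read the wrist's pose just before it. camera_model takes no time and is no camera call; for the wrist camera it gives the pose at the moment of the call.
- robot.job_done(): hands the job in, once; it reports no verdict.
The state is a dict: "clock": time; "q": joint angles; "qd": joint speeds; "joint_efforts": joint torques, N m; "ee_pos": TCP position; "eef_rot": TCP orientation; "force": force on the tool from outside, world axes, zero at the start; "ft_torque": the same for the moment, N m; "gripper_width": finger opening in mm.
Only numpy, scipy, OpenCV 4.12 (cv2) and the standard library are available. Lean on these libraries where they do the work, as an engineer would, in place of code of your own. Each camera call takes 0.05 s, during which the arm holds its last target.

## Working session

There is one attempt and no reset: what is moved stays moved. The work goes in short steps, Python scripts to look and compute and a tool call to move; the robot and the scene stay as the last step left them, time stands still between calls to the robot, and variables do not carry over. Pictures are saved under pics/ and viewed, and the job is handed in when it is done.

Besides the shell and the picture viewer there is one more tool, called after "Request:" as name(argument=value, ...), one argument or row to a line, values as JSON. play_rows: Moves the arm, as the interface text tells. Its arguments: {"type":"object","properties":{"rows":{"type":"array"}},"required":["rows"]}

```bash
mkdir -p pics; python3 - <<'E'
from station import robot
import cv2
s=robot.sense(); print(s)
print(robot.tip_reach)
for n in ["scene","side","wrist"]:
    m=robot.camera_model(n); print(n,m)
    cv2.imwrite(f"pics/{n}0.png",robot.read_camera(n)[:,:,::-1])
E
```

```text
{'clock': 0.0, 'q': array([ 1.01765350e+00,  1.81520463e-01,  1.60799726e+00, -3.15108538e-05,
        1.35379552e+00, -2.06265770e-01]), 'qd': array([ 2.41457121e-03,  3.08340210e-03, -7.75424036e-05, -8.34570925e-04,
        1.57618254e-03,  2.39836013e-04]), 'joint_efforts': array([ 1.20366029e-03, -4.44870615e+01, -3.51336157e+01, -2.78956722e-04,
        9.00539366e-03, -3.36524046e-06]), 'ee_pos': array([195.17645831, 540.31501395, 249.40088506]), 'eef_rot': array([ 0.27093757,  1.55421496, -0.2734763 ]), 'force': array([-0.17241754, -1.09628913, -0.3263637 ]), 'ft_torque': array([0.00458974, 0.01884377, 0.01910686]), 'gripper_width': 85.24221310026438}
19.0
scene {'vfov': 44.0820785797999, 'cx': 321.0219447525746, 'cy': 242.05516103505943, 'eye': array([1280.08555192,  538.59717883, 1124.86639124]), 'attitude': array([-1.23356763, -2.36094308,  0.9292207 ])}
side {'vfov': 47.90161301350668, 'cx': 319.69562476368867, 'cy': 244.18124916296452, 'eye': array([  243.97209459, -1189.8296355 ,   799.74142733]), 'attitude': array([-2.0967817 ,  0.24324535, -0.11349501])}
wrist {'vfov': 66.54442305628471, 'cx': 317.2870348100324, 'cy': 238.6765577462689, 'eye': array([118.64791327, 567.6172785 , 372.70011845]), 'attitude': array([2.34675481, 1.64853974, 0.26467604])}
```

View pics/scene0.png

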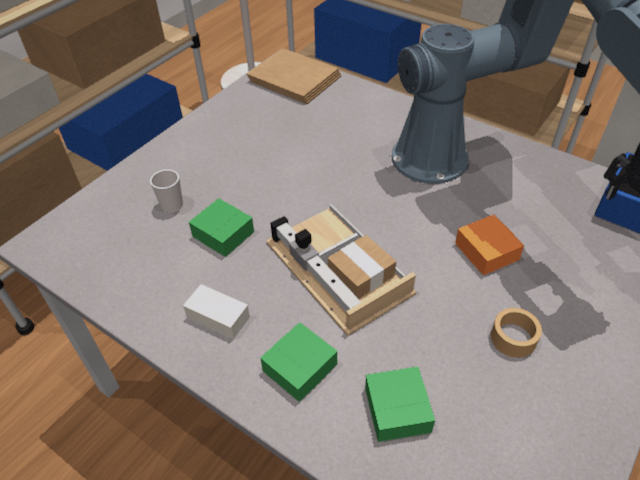

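View pics/side0.png

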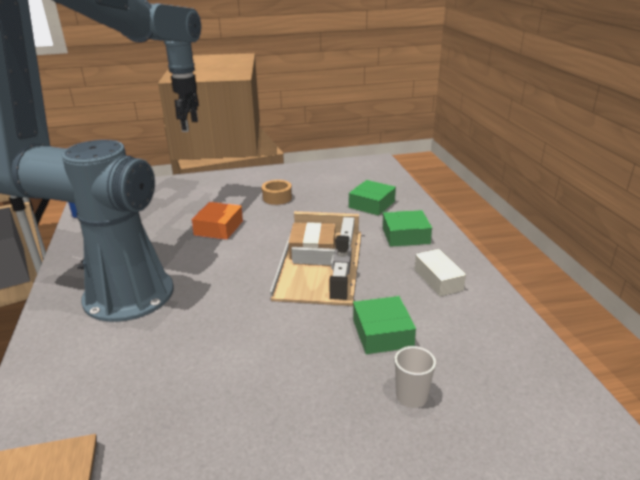

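View pics/wrist0.png

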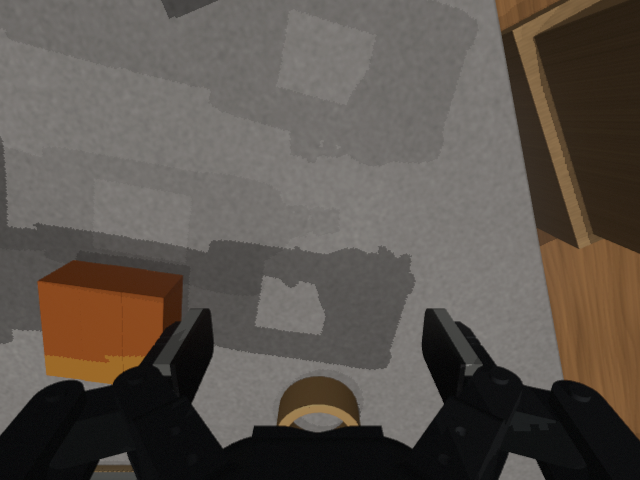

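The scene view shows the jig around (340,265) px and its carton with a white stripe at (362,263). There are two black blocks, at about (280,228) and (303,239). I'll zoom in to tell which is the knob.

```bash
cat > h.py <<'E'
import numpy as np,cv2
from scipy.spatial.transform import Rotation as R
def ray(m,u,v):
    f=240/np.tan(np.radians(m['vfov']/2))
    d=np.array([(u-m['cx'])/f,(v-m['cy'])/f,1.])
    return np.array(m['eye']),R.from_rotvec(m['attitude']).apply(d)
def onz(m,u,v,z):
    e,d=ray(m,u,v); return e+d*(z-e[2])/d[2]
def proj(m,p):
    f=240/np.tan(np.radians(m['vfov']/2))
    c=R.from_rotvec(m['attitude']).inv().apply(np.array(p,float)-m['eye'])
    return c[:2]/c[2]*f+[m['cx'],m['cy']]
def tri(ml,pts):
    A=np.zeros((3,3));b=np.zeros(3);
    for m,(u,v) in zip(ml,pts):
        e,d=ray(m,u,v);d=d/np.linalg.norm(d);P=np.eye(3)-np.outer(d,d);A+=P;b+=P@e
    p=np.linalg.solve(A,b)
    return p,[float(np.linalg.norm(proj(m,p)-q)) for m,q in zip(ml,pts)]
E
python3 - <<'E'
import cv2
a=cv2.imread('pics/scene0.png')[195:330,260:420]; cv2.imwrite('pics/sc_z.png',cv2.resize(a,None,fx=4.4,fy=4.4,interpolation=cv2.INTER_CUBIC))
a=cv2.imread('pics/side0.png')[200:310,265:375]; cv2.imwrite('pics/si_z.png',cv2.resize(a,None,fx=5,fy=5,interpolation=cv2.INTER_CUBIC))
E
```

```text
(no output)
```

View pics/sc_z.png

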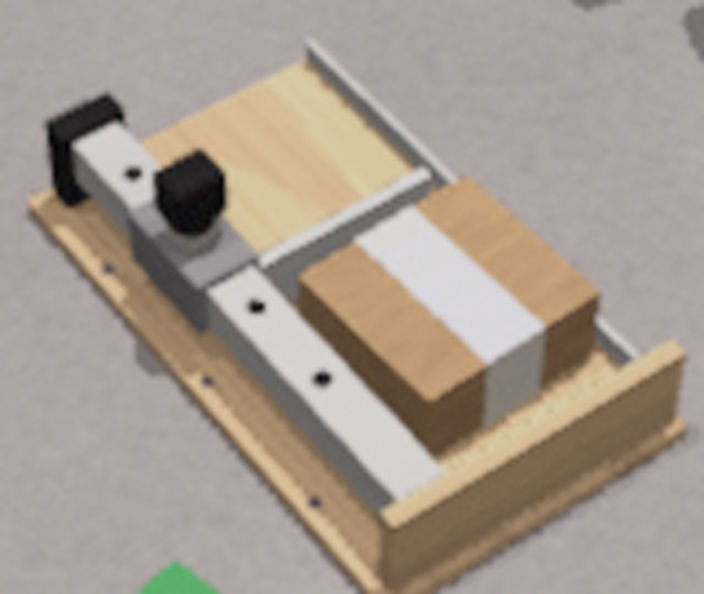

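View pics/si_z.png

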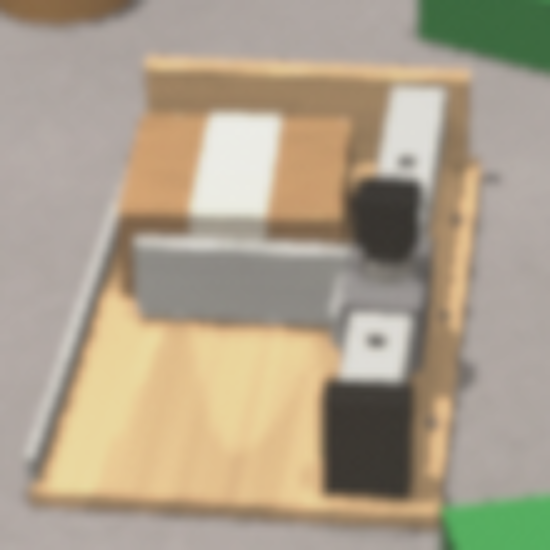

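The knob is the smaller block, at scene (302.7,238.9) and side (342.6,243.6). The other block is the tube's end cap. Holes are visible at -60, +60 and +120. Next I'll triangulate them.

```bash
python3 - <<'E'
from h import *
from station import robot
S=robot.camera_model('scene');D=robot.camera_model('side')
s=lambda x,y:(260+(x+.5)/4.4-.5,195+(y+.5)/4.4-.5)
d=lambda x,y:(265+(x+.5)/5-.5,200+(y+.5)/5-.5)
print('knob',tri([S,D],[s(188,193),d(388,218)]))
h=[('m60',s(133,173),d(376,341)),('120',s(322,378),d(407,161))]
for n,a,b in h: print(n,tri([S,D],[a,b]),onz(S,*a,66),onz(D,*b,66))
print('60',onz(S,*s(257,306),66))
A=onz(S,*s(133,173),66);B=onz(S,*s(322,378),66);x=(B-A)/np.linalg.norm(B-A);print(np.linalg.norm(B-A),x,np.degrees(np.arctan2(x[1],x[0])))
o=A+(B-A)/3; y=np.array([-x[1],x[0],0]);print('origin',o)
# fence top outer edge etc
for n,p,z in [('fence top r',s(680,345),72),('fence top l',s(385,518),72),('c far',s(460,180),67),('c1',s(300,275),67),('c2',s(435,400),67),('c3',s(598,297),67)]:
    q=onz(S,*p,z)-o; print(n,q@x,q@y)
print('plate',[(q@x,q@y) for q in [onz(S,*s(428,172),62)-o, onz(S,*s(262,262),62)-o]])
E
```

```text
knob (array([542.9541799 , -57.54883623, 103.66246635]), [0.349777356538219, 0.32631719842073664])
m60 (array([ 522.40469167, -112.69434593,   68.08093532]), [0.38053591016979804, 0.37909895237136104]) [ 519.91252087 -113.75501491   66.        ] [ 523.86006779 -110.49375252   66.        ]
120 (array([583.64247791,  56.7583432 ,  68.30835961]), [0.4606307184027454, 0.38271069803681956]) [581.00388509  55.99281918  66.        ] [585.41675995  59.60762904  66.        ]
60 [ 5.60123254e+02 -2.66129284e-01  6.60000000e+01]
180.40643547585663 [0.33863185 0.94091895 0.        ] 70.20645937375255
origin [540.27630894 -57.17240354  66.        ]
fence top r 215.28680686657054 161.15131961671437
fence top l 214.02860674904989 -29.231090113531423
c far 51.69503690222332 143.68114215628503
c1 56.57767379102265 31.32071055346436
c2 166.6669973870165 38.22490259821367
c3 162.02011425439673 150.78330490758918
plate [(np.float64(32.79242226547766), np.float64(135.98917004119716)), (np.float64(33.33348290846894), np.float64(22.51654015514832))]
```

```bash
cat > st.py <<'E'
import sys
from h import *
from station import robot
YAW=np.radians(70.2)
X=np.array([np.cos(YAW),np.sin(YAW),0]);Y=np.array([-X[1],X[0],0])
def go(tgt,ax):
    s=robot.sense();Rt=R.from_rotvec(s['eef_rot']);M=Rt.as_matrix()
    d=np.array(tgt)-s['ee_pos']
    ty=M[:,1]; a=np.arctan2(np.cross(ty,ax)@M[:,0],ty@ax)
    print('t',round(s['clock'],2),'pos',s['ee_pos'].round(1),'F',s['force'].round(1),'w',round(s['gripper_width'],1))
    print('q',s['q'].round(3))
    print('tool axes\n',M.round(3))
    print('shift units',(M.T@d/30).round(3),'turn units',round(np.degrees(a)/8,2))
E
python3 - <<'E'
from st import *
for ax in (X,-X,Y,-Y): go([542.5,-57.3,250],ax)
E
```

```text
t 0.15 pos [195.2 540.4 249.6] F [-0.5  0.3  0.8] w 85.3
q [ 1.018  0.181  1.608 -0.     1.354 -0.206]
tool axes
 [[-0.001  0.34   0.94 ]
 [-0.001  0.94  -0.34 ]
 [-1.    -0.001 -0.   ]]
shift units [ 1.0000e-03 -1.4803e+01  1.7660e+01] turn units -0.01
t 0.15 pos [195.2 540.4 249.6] F [-0.5  0.3  0.8] w 85.3
q [ 1.018  0.181  1.608 -0.     1.354 -0.206]
tool axes
 [[-0.001  0.34   0.94 ]
 [-0.001  0.94  -0.34 ]
 [-1.    -0.001 -0.   ]]
shift units [ 1.0000e-03 -1.4803e+01  1.7660e+01] turn units 22.49
t 0.15 pos [195.2 540.4 249.6] F [-0.5  0.3  0.8] w 85.3
q [ 1.018  0.181  1.608 -0.     1.354 -0.206]
tool axes
 [[-0.001  0.34   0.94 ]
 [-0.001  0.94  -0.34 ]
 [-1.    -0.001 -0.   ]]
shift units [ 1.0000e-03 -1.4803e+01  1.7660e+01] turn units -11.26
t 0.15 pos [195.2 540.4 249.6] F [-0.5  0.3  0.8] w 85.3
q [ 1.018  0.181  1.608 -0.     1.354 -0.206]
tool axes
 [[-0.001  0.34   0.94 ]
 [-0.001  0.94  -0.34 ]
 [-1.    -0.001 -0.   ]]
shift units [ 1.0000e-03 -1.4803e+01  1.7660e+01] turn units 11.24
```

The tool's y axis already lies along the jig's x, so no turn is needed. I'll travel at constant height.

Request:
play_rows(
  rows=[
    [[100, 0, -0.8, 1, 0], [100, 0, -0.8, 1, 0], [100, 0, -0.8, 1, 0], [100, 0, -0.8, 1, 0], [100, 0, -0.8, 1, 0]],
  ],
)

```text
clock: 0.65
ee_pos: [295.3, 374.2, 247.6]
eef_rot: [0.264, 1.557, -0.267]
force: [0.7, -0.4, 0.4]
gripper_width: 85.5
```

Request:
play_rows(
  rows=[
    [[100, 0, -0.8, 1, 0], [100, 0, -0.8, 1, 0], [100, 0, -0.8, 1, 0], [100, 0, -0.8, 1, 0], [100, 0, -0.8, 1, 0]],
  ],
)

```text
clock: 1.15
ee_pos: [399.0, 203.9, 247.1]
eef_rot: [0.263, 1.557, -0.267]
force: [1.0, 0.5, -1.0]
gripper_width: 85.5
```

```bash
python3 -c "
from st import *
go([542.5,-57.3,200],X)"
```

```text
t 1.15 pos [399.  203.9 247.1] F [ 1.   0.5 -1. ] w 85.5
q [ 2.070e-01 -1.080e-01  1.912e+00 -1.000e-03  1.341e+00 -1.026e+00]
tool axes
 [[-0.003  0.331  0.944]
 [-0.002  0.944 -0.331]
 [-1.    -0.003 -0.002]]
shift units [ 1.574 -6.632  7.395] turn units 0.06
```

Request:
play_rows(
  rows=[
    [[100, 0.1, -0.9, 1, 0], [100, 0.1, -0.9, 1, 0], [100, 0.1, -0.9, 1, 0], [100, 0.1, -0.9, 1, 0], [100, 0.1, -0.9, 1, 0]],
  ],
)

```text
clock: 1.65
ee_pos: [498.5, 19.1, 231.9]
eef_rot: [0.264, 1.556, -0.266]
force: [0.8, 1.7, 0.8]
gripper_width: 85.3
```

Request:
play_rows(
  rows=[
    [[100, 0, -0.8, 0.9, 0], [100, 0, -0.7, 0.8, 0], [100, 0, -0.5, 0.5, 0], [100, 0, 0, 0, 0], [100, 0, 0, 0, 0]],
  ],
)

```text
clock: 2.15
ee_pos: [542.5, -68.1, 229.5]
eef_rot: [0.269, 1.558, -0.272]
force: [-0.1, -0.9, -0.5]
gripper_width: 85.7
```

```bash
python3 -c "
from st import *
go([542.5,-57.3,200],X)
m=robot.camera_model('wrist');print(m, proj(m,[542.5,-57.3,120]))
cv2.imwrite('pics/w1.png',robot.read_camera('wrist')[:,:,::-1])"
```

```text
t 2.15 pos [542.5 -68.1 229.5] F [-0.1 -0.9 -0.5] w 85.7
q [-0.341  0.141  1.696 -0.002  1.309 -1.566]
tool axes
 [[-0.004  0.338  0.941]
 [-0.001  0.941 -0.338]
 [-1.    -0.002 -0.004]]
shift units [ 0.984  0.34  -0.118] turn units 0.01
{'vfov': 66.54442305628471, 'cx': 317.2870348100324, 'cy': 238.6765577462689, 'eye': array([466.39515948, -41.04662691, 353.0474371 ]), 'attitude': array([2.34740195, 1.65286148, 0.26138378])} [333.26842745 240.05845269]
```

View pics/w1.png

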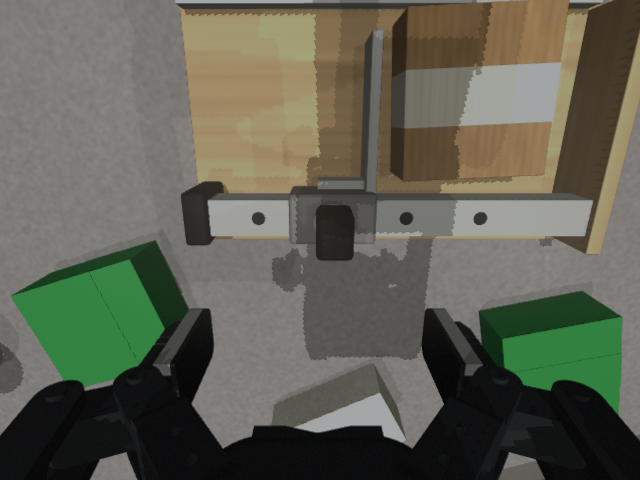

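The knob is at columns 317–353, rows 205–260, with holes at (258,218), (406,218) and (480,218). I'll refine these with masks.

```bash
python3 - <<'E'
from st import *
m=robot.camera_model('wrist');S=robot.camera_model('scene')
I=cv2.imread('pics/w1.png');g=I.max(2)
n,l,st,c=cv2.connectedComponentsWithStats((g<60).astype(np.uint8))
for i in range(1,n):
    if st[i,4]>30 and st[i,1]<300: print(st[i],c[i])
cv2.imwrite('pics/w1z.png',cv2.resize(I[180:275,270:420],None,fx=5,fy=5,interpolation=cv2.INTER_CUBIC))
H=[onz(m,u,v,66) for u,v in [(258,218.3),(406,218.3),(480,218.3)]]
for p in H: print(p)
s=lambda x,y:(260+(x+.5)/4.4-.5,195+(y+.5)/4.4-.5)
for w,a in zip([(258,218.3),(406,218.3),(480,218.3)],[s(133,173),s(257,306),s(322,378)]): print(tri([m,S],[w,a]))
E
```

```text
[ 178    3  263   76 1883] [340.6165693   22.86882634]
[569   4  27   4  95] [580.51578947   5.37894737]
[587   8  11  21 106] [592.60377358  16.53773585]
[361  33  11 154 788] [365.74873096 105.6751269 ]
[391 127  13  53 606] [396.91419142 150.8960396 ]
[ 181  182   42   63 1668] [198.41486811 212.00779376]
[299 187  77   8 348] [333.52011494 191.31609195]
[ 315  205   40   56 2080] [334.44711538 232.48653846]
[252 213  12  12 107] [257.73831776 218.31775701]
[400 212  13  13 124] [405.87096774 218.18548387]
[474 213  12  12 110] [479.66363636 218.35454545]
[    0   241   640   239 55524] [314.21486204 419.48665442]
[ 22 274  33  18 118] [ 39.50847458 283.02542373]
[ 521.98396785 -112.37509772   66.        ]
[562.35049839   0.64569575  66.        ]
[582.51155428  57.09390923  66.        ]
(array([ 521.61464878, -112.00465603,   68.42115993]), [0.30239108887383004, 0.09916347897273484])
(array([5.61569757e+02, 5.43728145e-01, 6.79661167e+01]), [0.27766783716608123, 0.09382932927006717])
(array([581.93711196,  56.62392373,  67.40336413]), [0.014083103417268357, 0.004745445820842848])
```

View pics/w1z.png

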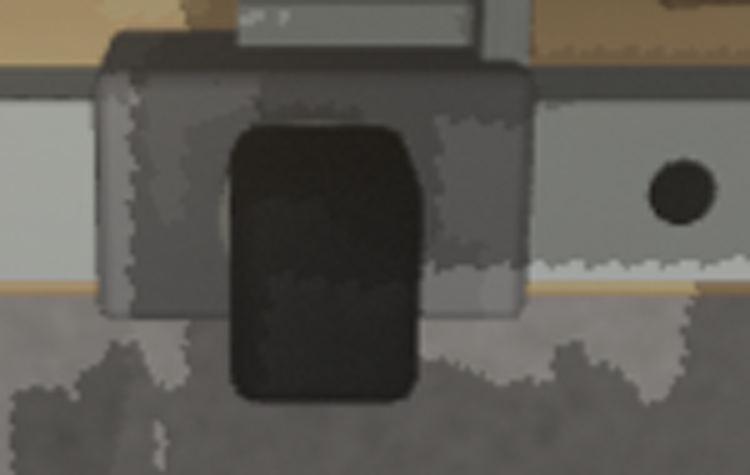

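Request:
play_rows(
  rows=[
    [[100, 0.8, 0.36, -0.15, 0], [100, 0.8, 0, 0, 0], [100, 0.7, 0, 0, 0], [100, 0.4, 0, 0, 0], [100, 0, 0, 0, 0]],
  ],
)

```text
clock: 2.7
ee_pos: [540.4, -50.4, 147.6]
eef_rot: [0.264, 1.556, -0.266]
force: [-0.7, 0.2, 0.1]
gripper_width: 85.6
```

```bash
python3 -c "
from st import *
go([542,-56.3,102],X)
m=robot.camera_model('wrist');print(proj(m,[542,-56.3,120]))
cv2.imwrite('pics/w2.png',robot.read_camera('wrist')[:,:,::-1])"
```

```text
t 2.7 pos [540.4 -50.4 147.6] F [-0.7  0.2  0.1] w 85.6
q [-0.311  0.227  1.775 -0.002  1.141 -1.543]
tool axes
 [[-0.002  0.332  0.943]
 [-0.001  0.943 -0.332]
 [-1.    -0.002 -0.002]]
shift units [ 1.521 -0.166  0.119] turn units 0.05
[307.33299875 309.975153  ]
```

View pics/w2.png

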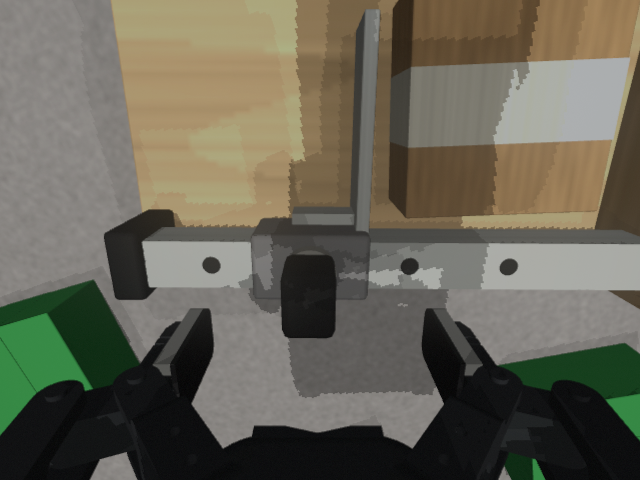

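```bash
python3 -c "
from st import *
m=robot.camera_model('wrist')
o=np.array([542,-56.3,0])
for x,y,z in [(0,-17,120),(0,17,120),(0,17,88),(-13,-17,120),(13,-17,120)]: print(x,y,z,proj(m,o+X*x+Y*y+[0,0,z]))
I=cv2.imread('pics/w2.png');n,l,st,c=cv2.connectedComponentsWithStats((I.max(2)<60).astype(np.uint8))
for i in range(1,n):
    if 30<st[i,4]<9000 and 220<st[i,1]<300: print(st[i],c[i])
go([542,-56.3,102],X)
"
```

```text
0 -17 120 [307.34530185 339.42415535]
0 17 120 [307.30977132 274.458157  ]
0 17 88 [308.89681742 250.11404349]
-13 -17 120 [280.30329154 339.22643714]
13 -17 120 [334.37954644 339.62181678]
[ 280  254   57   84 4403] [308.473995   296.06654554]
[203 258  17  15 198] [210.81818182 264.95959596]
[401 258  17  17 214] [409.01401869 265.90186916]
[500 260  17  15 201] [508.07960199 266.78606965]
t 2.75 pos [540.8 -50.5 148.5] F [0.  0.4 0.4] w 85.5
q [-0.311  0.226  1.774 -0.002  1.142 -1.543]
tool axes
 [[-0.001  0.332  0.943]
 [-0.001  0.943 -0.332]
 [-1.    -0.001 -0.001]]
shift units [ 1.55  -0.167  0.101] turn units 0.05
```

The model edges match the picture within 1–2 px. Next I'll descend to the knob's height.

Request:
play_rows(
  rows=[
    [[100, 0.5, -0.15, 0.1, 0], [100, 0.5, 0, 0, 0], [100, 0.45, 0, 0, 0], [100, 0.05, 0, 0, 0], [100, 0, 0, 0, 0]],
  ],
)

```text
clock: 3.25
ee_pos: [545.1, -57.2, 104.1]
eef_rot: [0.262, 1.548, -0.267]
force: [0.7, 0.2, -0.1]
gripper_width: 85.7
```

```bash
python3 -c "
from st import *
go([542.1,-55.9,102],X)"
```

```text
t 3.25 pos [545.1 -57.2 104.1] F [ 0.7  0.2 -0.1] w 85.7
q [-0.32   0.297  1.79  -0.002  1.048 -1.553]
tool axes
 [[ 0.006  0.331  0.944]
 [-0.004  0.944 -0.331]
 [-1.    -0.002  0.007]]
shift units [ 0.069  0.009 -0.111] turn units 0.06
```

Request:
play_rows(
  rows=[
    [[60, 0.05, 0, -0.1, 0], [45, 0, 0, 0, 0], [30, 0, 0, 0, 0], [20, 0, 0, 0, 0], [10, 0, 0, 0, 0]],
  ],
)

```text
clock: 3.75
ee_pos: [543.2, -56.6, 104.4]
eef_rot: [0.262, 1.545, -0.267]
force: [-2.3, 0.5, 0.8]
gripper_width: 25.3
```

```bash
python3 -c "
from st import *
go([542.1,-55.9,102],X)"
```

```text
t 3.75 pos [543.2 -56.6 104.4] F [-2.3  0.5  0.8] w 25.3
q [-0.32   0.291  1.797 -0.002  1.043 -1.553]
tool axes
 [[ 0.009  0.331  0.943]
 [-0.005  0.944 -0.331]
 [-1.    -0.001  0.01 ]]
shift units [ 0.078  0.01  -0.043] turn units 0.06
```

Gripped at 25.3 mm with small forces. I'll lift about 11 mm.

Request:
play_rows(
  rows=[
    [[0, 0, 0, 0, 0], [0, -0.12, 0, 0, 0], [0, -0.12, 0, 0, 0], [0, -0.12, 0, 0, 0], [0, 0, 0, 0, 0]],
  ],
)

```text
clock: 4.25
ee_pos: [543.0, -56.6, 115.0]
eef_rot: [0.263, 1.545, -0.267]
force: [3.1, 0.1, -7.6]
gripper_width: 25.3
```

```bash
python3 -c "
from st import *
go([542.1,-55.9,115.4],X)"
```

```text
t 4.25 pos [543.  -56.6 115. ] F [ 3.1  0.1 -7.6] w 25.3
q [-0.321  0.274  1.793 -0.002  1.064 -1.552]
tool axes
 [[ 0.009  0.332  0.943]
 [-0.004  0.943 -0.332]
 [-1.    -0.001  0.01 ]]
shift units [-0.014  0.011 -0.037] turn units 0.05
```

The 7.6 N pull corresponds to about 14.7 mm, so the pin is clear. Now slide.

Request:
play_rows(
  rows=[
    [[0, 0, 0.3, 0, 0], [0, 0, 0.3, 0, 0], [0, 0, 0.3, 0, 0], [0, 0, 0.3, 0, 0], [0, 0, 0, 0, 0]],
  ],
)

```text
clock: 4.75
ee_pos: [555.7, -21.4, 113.8]
eef_rot: [0.261, 1.545, -0.27]
force: [4.0, 0.1, -5.5]
gripper_width: 25.7
```

```bash
python3 -c "
from st import *
go(np.array([543.0,-56.6,115])+60*X,X)"
```

```text
t 4.75 pos [555.7 -21.4 113.8] F [ 4.   0.1 -5.5] w 25.7
q [-0.249  0.297  1.767 -0.006  1.069 -1.479]
tool axes
 [[ 0.008  0.332  0.943]
 [-0.007  0.943 -0.332]
 [-1.    -0.004  0.01 ]]
shift units [-0.042  0.753  0.005] turn units 0.05
```

Request:
play_rows(
  rows=[
    [[0, -0.03, 0.25, 0, 0], [0, -0.02, 0.25, 0, 0], [0, 0, 0.15, 0, 0], [0, 0, 0, 0, 0], [0, 0, 0, 0, 0]],
  ],
)

```text
clock: 5.25
ee_pos: [562.4, -2.6, 114.4]
eef_rot: [0.259, 1.546, -0.271]
force: [2.4, -4.0, -7.1]
gripper_width: 25.4
```

```bash
python3 -c "
from st import *
go(np.array([543.0,-56.6,115])+60*X,X)
m=robot.camera_model('wrist');print(proj(m,[562.2,.3,66]))
cv2.imwrite('pics/w3.png',robot.read_camera('wrist')[:,:,::-1])
cv2.imwrite('pics/s3.png',cv2.resize(robot.read_camera('scene')[195:330,260:420,::-1],None,fx=4.4,fy=4.4,interpolation=cv2.INTER_CUBIC))"
```

```text
t 5.25 pos [562.4  -2.6 114.4] F [ 2.4 -4.  -7.1] w 25.4
q [-0.212  0.309  1.749 -0.008  1.075 -1.44 ]
tool axes
 [[ 0.007  0.332  0.943]
 [-0.009  0.943 -0.332]
 [-1.    -0.006  0.009]]
shift units [-0.021  0.087  0.003] turn units 0.05
[323.84775605 280.91573139]
```

View pics/w3.png

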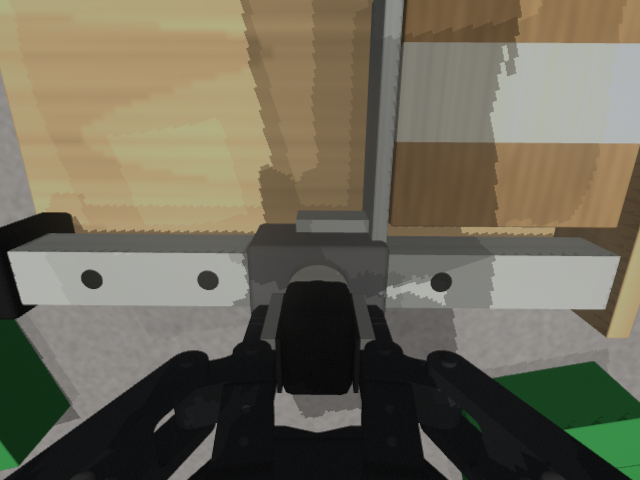

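View pics/s3.png

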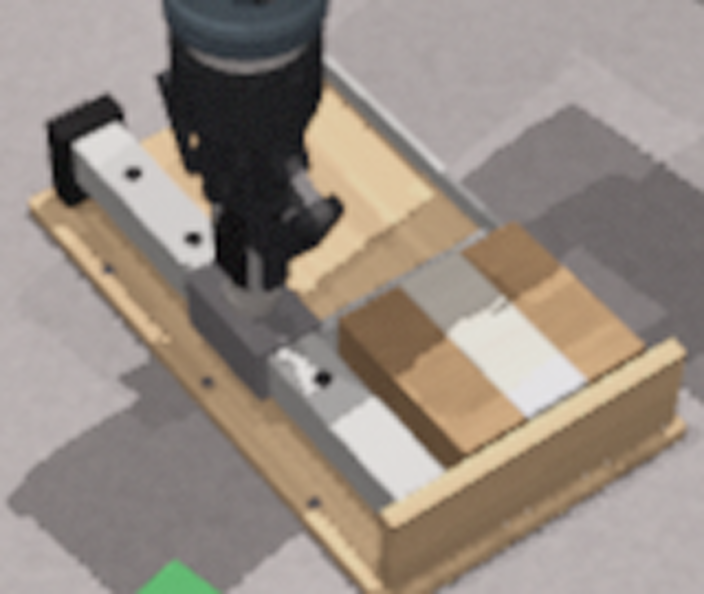

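The wrist view shows holes at columns 92, 208 and 441, so the target hole is hidden at about 324.5. The sleeve's centre is at about 318, roughly 3 mm short, which agrees with the pose (2.6 mm). The carton now sits square. I'll move the last bit and lower.

Request:
play_rows(
  rows=[
    [[0, 0, 0.09, 0, 0], [0, 0, 0, 0, 0], [0, 0.08, 0, 0, 0], [0, 0.08, 0, 0, 0], [0, 0, 0, 0, 0]],
  ],
)

```text
clock: 5.85
ee_pos: [563.2, -0.4, 109.7]
eef_rot: [0.26, 1.546, -0.271]
force: [1.3, -1.7, -3.3]
gripper_width: 25.5
```

```bash
python3 -c "
from st import *
go(np.array([543.0,-56.6,100.4])+60*X,X)"
```

```text
t 5.85 pos [ 5.632e+02 -4.000e-01  1.097e+02] F [ 1.3 -1.7 -3.3] w 25.5
q [-0.208  0.318  1.749 -0.008  1.066 -1.436]
tool axes
 [[ 0.007  0.332  0.943]
 [-0.009  0.943 -0.332]
 [-1.    -0.006  0.009]]
shift units [ 0.311  0.009 -0.003] turn units 0.05
```

The plunger is at about 9.3 mm, below 12, so the pin has entered the hole. Continuing down.

Request:
play_rows(
  rows=[
    [[0, 0.1, 0, 0, 0], [0, 0.1, 0, 0, 0], [0, 0.05, 0, 0, 0], [0, 0.05, 0, 0, 0], [0, 0, 0, 0, 0]],
  ],
)

```text
clock: 6.35
ee_pos: [563.3, -0.4, 101.7]
eef_rot: [0.26, 1.546, -0.271]
force: [-1.4, -1.5, 2.5]
gripper_width: 25.0
```

```bash
python3 -c "
from st import *
go(np.array([543.0,-56.6,100.4])+60*X,X)"
```

```text
t 6.35 pos [ 5.633e+02 -4.000e-01  1.017e+02] F [-1.4 -1.5  2.5] w 25.0
q [-0.208  0.33   1.752 -0.008  1.051 -1.436]
tool axes
 [[ 0.007  0.332  0.943]
 [-0.009  0.943 -0.332]
 [-1.    -0.006  0.009]]
shift units [ 0.044  0.008 -0.003] turn units 0.05
```

Request:
play_rows(
  rows=[
    [[0, 0.04, 0, 0, 0], [0, 0.04, 0, 0, 0], [0, 0.05, 0, 0, 0], [0, 0.05, 0, 0, 0], [0, 0.05, 0, 0, 0]],
  ],
)

```text
clock: 6.85
ee_pos: [563.6, -0.3, 100.1]
eef_rot: [0.259, 1.547, -0.271]
force: [-8.2, -0.7, 13.6]
gripper_width: 25.0
```

```bash
python3 -c "
from st import *
go(np.array([543.0,-56.6,100.4])+60*X,X)"
```

```text
t 6.85 pos [ 5.636e+02 -3.000e-01  1.001e+02] F [-8.2 -0.7 13.6] w 25.0
q [-0.207  0.333  1.752 -0.009  1.049 -1.435]
tool axes
 [[ 0.006  0.332  0.943]
 [-0.009  0.943 -0.332]
 [-1.    -0.006  0.009]]
shift units [-0.011  0.003 -0.009] turn units 0.05
```

The force is up to 13.6 N with z at a stop at 100.1, so the knob is at home. One check by camera while holding.

```bash
python3 -c "
from st import *
cv2.imwrite('pics/s4.png',cv2.resize(robot.read_camera('scene')[195:330,260:420,::-1],None,fx=4.4,fy=4.4,interpolation=cv2.INTER_CUBIC))
cv2.imwrite('pics/w4.png',robot.read_camera('wrist')[:,:,::-1])
go(np.array([543.0,-56.6,100.4])+60*X,X)"
```

```text
t 6.95 pos [ 5.636e+02 -3.000e-01  1.001e+02] F [-8.5 -1.5 13.9] w 25.2
q [-0.207  0.333  1.752 -0.009  1.049 -1.436]
tool axes
 [[ 0.006  0.332  0.943]
 [-0.009  0.943 -0.332]
 [-1.    -0.006  0.009]]
shift units [-0.01   0.002 -0.011] turn units 0.05
```

View pics/s4.png

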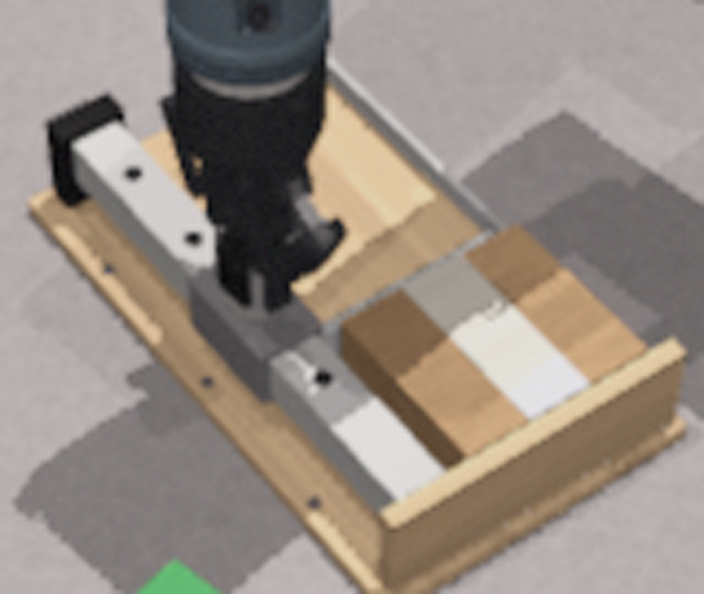

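View pics/w4.png

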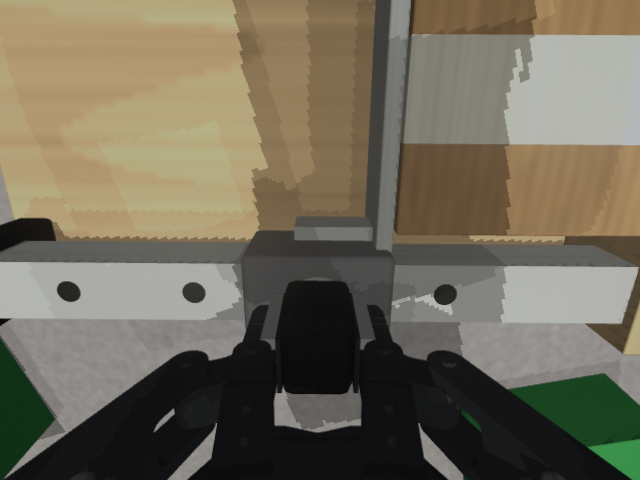

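The sleeve's centre is at column 318.5 and the hidden hole, between 194 and 445, is at about 319.5. The carton lies square between the push plate and the fence. I'm handing the job in while the push holds.

```bash
python3 -c "
from st import *
print(robot.job_done())
go(np.array([543.0,-56.6,100.4])+60*X,X)"
```

```text
the job is handed in; nothing more can be done
None
the job is handed in; nothing more can be done
```

The stop is at the next hole with its pin home, and the carton sits between push plate and fence. I handed the job in at about 7 s while still gripping the knob and pushing it down. No verdict was reported.

- **What I did:** I gripped the knob across its 26 mm sides and lifted the pin about 11 mm. I slid the stop 60 mm along the tube to the next hole, let the pin down and pushed the knob home.
- **Pin:** The last reading was 13.9 N upward on the tool, with the tool centre stopped at z = 100.1 mm; the expected home height was about 100.4 mm. The grip width was 25.2 mm.
- **Stop position:** The arm pose was within 0.1 mm of 60 mm from the start along the tube. In the wrist picture the sleeve centre and the hole agreed to about 1 px (0.5 mm).
- **Carton:** By eye in the scene and wrist pictures it lay flat and square; I did not measure its final angle.
- **Bystanders:** I did not measure them again. The arm passed well above them and no unexpected contact force showed.
- **Small disagreements:** Triangulated hole heights came out about 2 mm high (67.4 to 68.4 mm against 66 mm), in line with the stated calibration. A sideways force of about 8 N remained on the tool at the end, mostly across the tube.

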